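# Clamp the carved brick tile with the two cam levers

### The arm

A 6-joint arm with a two-finger parallel gripper is mounted at the origin on the work surface. World frame = base frame: x ahead of the robot, y to its left, z up, the work surface at z = 0. Lengths are in mm, angles in degrees, forces in N, time in s.
With the tool pointing down it reaches from about 300 to 950 mm from the base axis. Payload 3.1 kg.
Tool frame: the origin (TCP) lies midway between the tips of the shut fingers; the grasp point (between the pads) lies 19 mm behind it; z points along the fingers, y is the direction in which the jaws open and shut (so a half turn about z gives the same grasp; the last joint's range is limited). The gripper opens to 85 mm and grips with 20 to 120 N. Pads are 22 mm wide; open, the fingers measure 114 mm over their backs; the gripper's body (76 mm by 85 mm) begins 54 mm behind the grasp point. The pads swing forward as they close: fully open they stand 13 mm farther back than shut.
Start: joints at [-77.332, 17.653, 93.61, -0, 68.738, -3.994], TCP at [179.172, -598.773, 231.272] pointing down, gripper open.
Joint ranges: [-175.34, 175.34], [-45.06, 112.39], [2.9, 150.54], [-68.45, 248.45], [3.09, 151.38], [-168.51, 168.51]. Speed limits (degrees/s): [159.86, 159.86, 180, 180, 180, 180].

### API

Orientations are given as a 3x3 rotation matrix whose columns are the frame's x, y, z axes.
In Python, from workcell import manip, vision gives the robot as it stands.
- The arm moves only by the shell command python3 -m crank 'ROWS' [OPENING]. ROWS is JSON, a list of rows, each an object with "offset": the shift along the tool's x, y, z in cm, a list of three; "twist": the turn about the tool's z in rad. A call has 1 to 8 rows; each row shifts and turns the commanded pose from where the row before left it, along the tool's axes as they then stand; what a row does not reach is not made up. A row lasts 1/10 s, in which the tool goes at most 50 mm and 8.59 degrees, less where a joint would pass 70% of its speed; a pose out of reach is approached as far as the arm can. A call with a gripper value outside its range is refused whole. OPENING is the finger opening in cm, from 0 to 8.54, set as the call begins (- or left out, the last holds). The fingers move at their own pace and stop on an object; the grip force is fixed at half the most. Time passes only in rows, so rows that do not move let the fingers close. It gives the time, the measured TCP pose, the force and the opening at its end, in the units of the state.
- manip.sense(): the state, without advancing time (a new reading comes with each control period).
- vision.snapshot(name): name is "scene" or "top" or "wrist"; returns a dict with "image" (384x512x3 uint8, red, green, blue), "vfov" (degrees; the focal length in pixels is half the picture's height over the tangent of half this angle, whatever the lens; pixels are square), "cx", "cy" (the principal point, pixels), "rvec" (rotation vector, rad) and "tvec" (3), from world to camera coordinates, as OpenCV has them. Camera axes: x right, y down, z forward; pixel columns grow to the right and rows downward; lengths in mm; the calibration is good to about 2 mm. A picture is of the moment at which its call begins. There is no depth.
- manip.job_done(): hands the job in, once; it reports no verdict.
The state is a dict: "clock": time; "joint_positions": joint angles; "joint_vel": joint speeds; "joint_efforts": joint torques, N m; "eef_pos": TCP position; "orientation": TCP orientation; "contact_force": force on the tool from outside, world axes, zero at the start; "torque": the same for the moment, N m; "opening": finger opening in mm.
Only numpy, scipy, OpenCV 4.12 (cv2) and the standard library are available. Lean on these libraries where they do the work, as an engineer would, in place of code of your own. Each camera call takes 0.05 s, during which the arm holds its last target.

### The job

A carved brick tile lies loose on the carving board, a little short of the wooden fence along the far edge. With a fingertip, push the arm of each of the two cam levers outward until both cams jam tight against the tile and it is clamped flush along the fence, and leave it clamped. Do not touch or lift the tile itself, and do not disturb the tools and things lying around.

Things in the scene. Friction and masses are not known exactly. Their poses are not given: they have to be found in the camera images.
- board: the plywood carving board, 320 (x) x 460 (y) x 18 mm, fixed to the bench; origin at the centre of its underside; x points from its near to its far edge, y to its left, z up. A dark wooden fence stands on it along y, 300 mm long, 20 mm high; the face that the tile must meet lies at x = +115 mm in the board's frame. Two steel cam levers are pivoted on it, on the near side of the tile
- tile: the grey carved brick tile, 100 (x) x 200 (y) x 24 mm, 0.8 kg, loose on the board between the cams and the fence; origin at the centre of its underside, axes like the board's when square to the fence; at first 4 to 6 mm short of the fence and up to 1.7 degrees askew. Flush along the fence, its origin lies at x = +65 mm in the board's frame
- lever_left (a joint): turning angle of the left (+y) cam lever, rad: 0 = released, arm pointing along the board's -x; grows as the arm swings outward, clockwise seen from above. Starts at 0 to 0.35; the cam jams on the flush tile at about 1.4 to 1.7 (arm nearly parallel to the fence). Stiff by friction only (about 1.3 N at the push point, more with the tile); stays where left. A push rising to about 10 N at the push point makes it tight
- lever_right (a joint): turning angle of the right (-y) cam lever, rad: 0 = released, arm pointing along the board's -x; grows as the arm swings outward, anticlockwise seen from above. Starts at 0 to 0.35; the cam jams on the flush tile at about 1.4 to 1.7 (arm nearly parallel to the fence). Stiff by friction only (about 1.3 N at the push point, more with the tile); stays where left. A push rising to about 10 N at the push point makes it tight
- left_pivot (a point): point on the upright pivot axis of the left lever, 35 mm above the board's top (the height of the middle of the arm), that is 53 mm above the bench. The cam under it is a steel disc 44 mm across, 9 mm off-centre; the hub and bolt rise to 50 mm above the board's top within 12 mm of the axis
- left_push (a point): push point of the left lever: on the centre line of its arm, 90 mm from the pivot axis, as high as the pivot point. The arm is a level round steel bar 12 mm thick (29 mm clear under it to the board's top) that ends in a black ball 22 mm across, centred 114 mm from the axis
- right_pivot (a point): the same point on the right lever's pivot axis, 150 mm from the left one along the board's y
- right_push (a point): the push point of the right lever, built as the left one
- chisel: a short steel stone chisel 120 mm long, 15 mm thick, lying on the board between the two lever arms, along the board's x; origin under its middle; leave it alone
- brush: a dust brush 140 mm long lying on the board beyond the left end of the tile; origin under its middle; leave it alone
- whetstone: a dark flat stone 110 x 35 x 18 mm lying on the board beyond the right end of the tile; origin at the centre of its underside; leave it alone
- mallet: a wooden mallet 240 mm long, head 68 mm across, lying on the bench to the right of the board; origin on the bench under its shaft; leave it alone
- bottle: a closed green glass bottle 190 mm tall, 68 mm across, standing on the bench to the left; origin at the centre of its foot; leave it alone
- jar: a closed glass jar 90 mm tall, 72 mm across, standing on the bench to the left; origin at the centre of its foot; leave it alone
- offcut: a grey brick offcut 60 x 115 x 50 mm standing on the bench to the right; origin at the centre of its underside; leave it alone
There are look-alikes about, which are no part of the job. Leave any green or pink look-alike of the tile alone.

How it is judged:
By the outcome, as a careful person would: the job done as asked, in the order asked, and still so for the second after the job is handed in, with the robot touching nothing.
It also fails if it takes over 67 s, if anything falls off the work surface, if the arm or the gripper's body presses on something with over 40 N, if the wrist force passes 120 N, or if a joint passes its speed limit or range.

## Working session

There is one attempt and no reset: what is moved stays moved. The work goes in short steps, Python scripts to look and compute and a shell command to move; the robot and the scene stay as the last step left them, time stands still between calls to the robot, and variables do not carry over. Pictures are saved under pics/ and viewed, and the job is handed in when it is done.

```bash
mkdir -p pics; ls
python3 - <<'E'
from workcell import manip, vision
import cv2
s=manip.sense(); print(s)
for n in("scene","top","wrist"):
    d=vision.snapshot(n); cv2.imwrite(f"pics/{n}0.png",d["image"][:,:,::-1]); print(n,d["vfov"],d["cx"],d["cy"],d["rvec"],d["tvec"], [k for k in d])
E
```

```text
pics
{'clock': 0.0, 'joint_positions': array([-7.73328553e+01,  1.77054359e+01,  9.36901731e+01, -1.31856739e-04,
        6.87376273e+01, -3.99201616e+00]), 'joint_vel': array([ 0.08793758, -0.03353136, -0.03525014,  0.02637761,  0.03291415,
        0.00793286]), 'joint_efforts': array([ 3.34202987e-04, -4.15251052e+01, -2.76664943e+01, -2.93404619e-04,
        1.03097261e-02, -9.19308746e-06]), 'eef_pos': array([ 178.98002912, -597.9586436 ,  230.03153467]), 'orientation': array([[ 9.58026876e-01,  2.86677941e-01, -5.12024371e-04],
       [ 2.86678354e-01, -9.58024204e-01,  2.26834140e-03],
       [ 1.59751701e-04, -2.31991833e-03, -9.99997296e-01]]), 'contact_force': array([-0.54460609, -0.13173317,  0.57858793]), 'torque': array([-0.06208893,  0.03700244,  0.00669374]), 'opening': 85.24467693290387}
scene 48.67784758487945 252.58548938465975 187.78822447686338 [ 1.35952515  2.27153958 -0.84901219] [ 254.1921679  -249.35240807 1713.74355357] ['image', 'vfov', 'cx', 'cy', 'rvec', 'tvec']
top 42.220958660293675 256.9048973183529 195.51834989188697 [ 2.1825469  -2.16688867  0.11725398] [ -37.9475174   474.94462628 1602.75538353] ['image', 'vfov', 'cx', 'cy', 'rvec', 'tvec']
wrist 58.17308161794338 254.76353500973775 188.77254292858046 [-2.33037907  1.7335956   0.2511557 ] [-624.14222056  -36.22836926  379.83395134] ['image', 'vfov', 'cx', 'cy', 'rvec', 'tvec']
```

View pics/scene0.png

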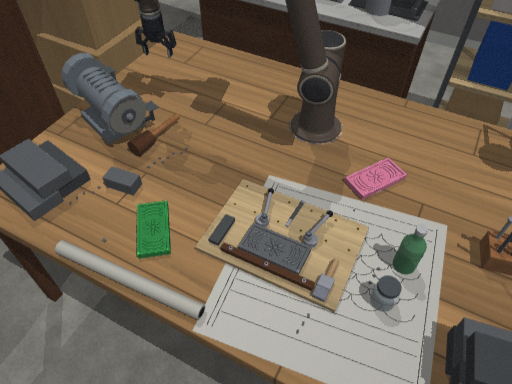

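View pics/top0.png

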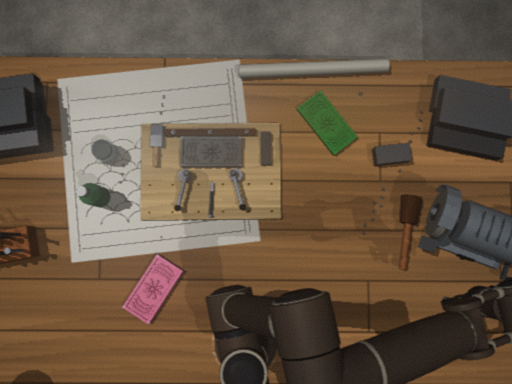

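View pics/wrist0.png

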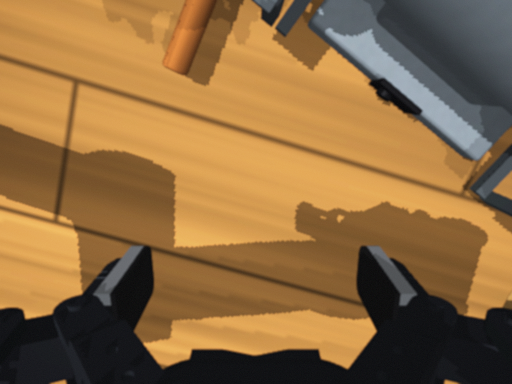

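The scene shows the board at about (285,240) with the grey tile at (275,248) and the lever balls at (272,188) and (331,212). In the top view the tile is at (212,152), the pivots at about (184,175) and (234,174), and the chisel at (211,198).

Candidates in the top view:
- **Grey tile**, (212,152): lies on the board by the fence, so this is the one.
- **Green look-alike**, (327,123): leave alone.
- **Pink look-alike**, (153,288): leave alone.
- **Offcut**, (392,154): leave alone.

For levers, the two bars at (181,190) and (238,190) have black balls. The chisel at (211,198) lies between them and is not a lever.

```bash
cat > h.py <<'E'
import numpy as np, cv2
from workcell import manip, vision
def K(d):
    f=d["image"].shape[0]/2/np.tan(np.radians(d["vfov"]/2)); return np.array([[f,0,d["cx"]],[0,f,d["cy"]],[0,0,1]])
def ray(d,p):
    R=cv2.Rodrigues(np.array(d["rvec"],float))[0]; t=np.array(d["tvec"],float)
    c=-R.T@t; v=R.T@(np.linalg.inv(K(d))@np.array([p[0],p[1],1.])); return c,v/np.linalg.norm(v)
def onz(d,p,z):
    c,v=ray(d,p); return c+v*(z-c[2])/v[2]
def two(d1,p1,d2,p2):
    c1,v1=ray(d1,p1); c2,v2=ray(d2,p2)
    A=np.stack([v1,-v2],1); s=np.linalg.lstsq(A,c2-c1,rcond=None)[0]
    a=c1+s[0]*v1;b=c2+s[1]*v2; return (a+b)/2,np.linalg.norm(a-b)
def proj(d,P):
    return cv2.projectPoints(np.array(P,float).reshape(-1,3),np.array(d["rvec"],float),np.array(d["tvec"],float),K(d),None)[0].reshape(-1,2)
E
python3 - <<'E'
import cv2
a=cv2.imread("pics/top0.png")[115:225,130:290]; cv2.imwrite("pics/topc.png",cv2.resize(a,None,fx=5,fy=5,interpolation=2))
a=cv2.imread("pics/scene0.png")[175:305,195:375]; cv2.imwrite("pics/scenec.png",cv2.resize(a,None,fx=4,fy=4,interpolation=2))
E
```

```text
(no output)
```

View pics/topc.png

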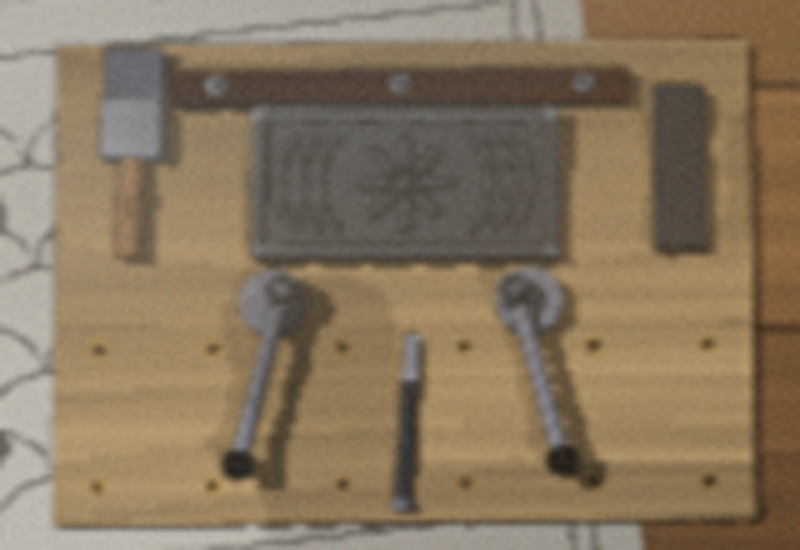

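View pics/scenec.png

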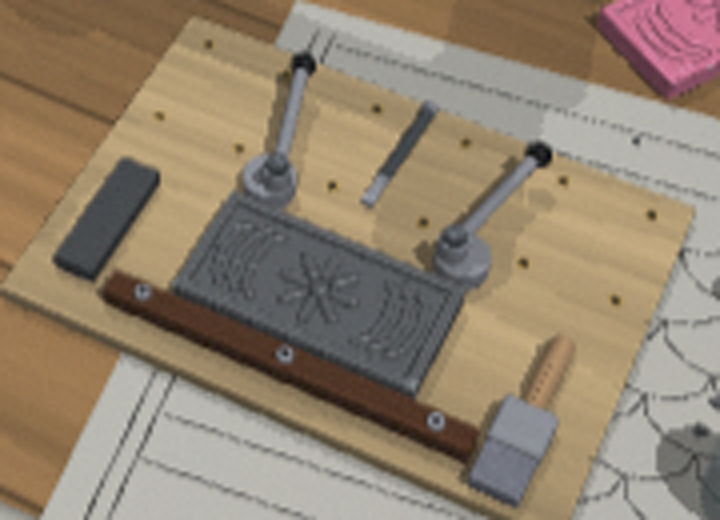

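Close crop: left ball at top (177.6,207.6) and scene (329.8,213.3). Right ball at top (242.6,207) and scene (271,190.8). Hub tops are at top (185.8,173) and (233.8,173.2). There is a visible gap between the grey tile and the fence, so the choice is confirmed.

Run:
```python
from h import *
np.set_printoptions(precision=1,suppress=True)
T=vision.snapshot("top");S=vision.snapshot("scene")
t=lambda x,y:(x/5+130-.4,y/5+115-.4); s=lambda x,y:(x/4+195-.4,y/4+175-.4)
for n,a,b in (("Lball",(238,463),(539,153)),("Rball",(563,460),(304,63)),("Lhub",(279,290),(456,236)),("Rhub",(519,291),(278,162)),
 ("farR",(748,40),(5,290)),("nearL",(55,525),(693,210)),("nearR",(757,517),(193,18)), ("fenceboltM",(400,83),(285,354))):
    p,e=two(T,t(*a),S,s(*b)); print(n,p,e, onz(T,t(*a),{"L":53,"R":53}.get(n[0],18)))
print("farL",onz(T,t(57,42),18))
```

```text
Lball [432.4 220.4  56.5] 1.0436981148407762 [432.8 220.5  53. ]
Rball [435.9  12.9  56. ] 0.9033240897286177 [436.3  12.6  53. ]
Lhub [542.9 195.4  64.5] 0.8868510754148762 [544.7 196.6  53. ]
Rhub [543.4  42.7  63. ] 2.470923074565667 [545.3  42.   53. ]
farR [ 720.6 -105.2   12.6] 5.128240037343492 [ 720.5 -107.2   18. ]
nearL [394.2 344.8  14. ] 0.24833657820605967 [394. 344.  18.]
nearR [ 402.3 -113.1   13.5] 2.1463129220965564 [ 402.5 -113.8   18. ]
fenceboltM [683.7 122.1  41.8] 0.543825012473659 [689.3 124.   18. ]
farL [715.  352.2  18. ]
```

Measured heights agree with the text: balls at about 56 mm (53 given), the pivots 153 mm apart (150 given). I'll shut the gripper and travel toward the left lever at height.

```bash
python3 -m crank '[{"offset":[3.5,-2.8,0],"twist":0},{"offset":[3.5,-2.8,0],"twist":0},{"offset":[3.5,-2.8,0],"twist":0},{"offset":[3.5,-2.8,0],"twist":0},{"offset":[3.5,-2.8,0],"twist":0},{"offset":[3.5,-2.8,0],"twist":0},{"offset":[3.5,-2.8,0],"twist":0},{"offset":[3.5,-2.8,0],"twist":0}]' 0
```

```text
clock: 1.05
eef_pos: [383.9, -302.3, 231.4]
orientation: [[0.958, 0.286, 0.0], [0.286, -0.958, -0.0], [0.0, 0.0, -1.0]]
contact_force: [0.4, 0.0, 0.1]
opening: 0.2
```

```bash
python3 -m crank '[{"offset":[2,-4.38,0],"twist":0},{"offset":[2,-4.38,0],"twist":0},{"offset":[2,-4.38,0],"twist":0},{"offset":[2,-4.38,0],"twist":0},{"offset":[2,-4.38,0],"twist":0},{"offset":[2,-4.38,0],"twist":0},{"offset":[2,-4.38,0],"twist":0},{"offset":[2,-4.38,0],"twist":0}]' && python3 -m crank '[{"offset":[2,-4.38,0],"twist":0},{"offset":[2,-4.38,0],"twist":0},{"offset":[0,0,0],"twist":-0.13},{"offset":[0,0,0],"twist":-0.13},{"offset":[0,0,0],"twist":-0.13},{"offset":[0,0,0],"twist":-0.13},{"offset":[0,0,0],"twist":-0.13},{"offset":[0,0,0],"twist":-0.13}]' && python3 -m crank '[{"offset":[0,0,0],"twist":-0.13},{"offset":[0,0,0],"twist":-0.13},{"offset":[0,0,0],"twist":0}]'
python3 - <<'E'
from h import *
for n in ("top","wrist","scene"):
    d=vision.snapshot(n); cv2.imwrite(f"pics/{n}1.png",d["image"][:,:,::-1])
    if n=="wrist": print(proj(d,[[543,195.4,53],[432.4,220.4,53],[451,175,231]]), -cv2.Rodrigues(d["rvec"])[0].T@d["tvec"])
E
```

```text
clock: 1.85
eef_pos: [436.0, 79.6, 231.6]
orientation: [[0.958, 0.287, 0.001], [0.287, -0.958, -0.0], [0.001, 0.0, -1.0]]
contact_force: [1.1, 0.3, -0.4]
opening: 0.1
clock: 2.65
eef_pos: [449.1, 173.1, 231.2]
orientation: [[0.475, 0.88, -0.0], [0.88, -0.475, 0.0], [-0.0, -0.0, -1.0]]
contact_force: [-0.8, 0.3, 0.5]
opening: 0.2
clock: 2.95
eef_pos: [449.1, 173.0, 231.2]
orientation: [[0.238, 0.971, -0.0], [0.971, -0.238, -0.0], [-0.0, -0.0, -1.0]]
contact_force: [-0.4, -0.2, 1.4]
opening: -0.1
[[347.65026457 118.79382329]
 [223.82829932 121.27154914]
 [255.48371073 245.83974346]] [467.34692589 241.74561352 374.23218401]
```

View pics/wrist1.png

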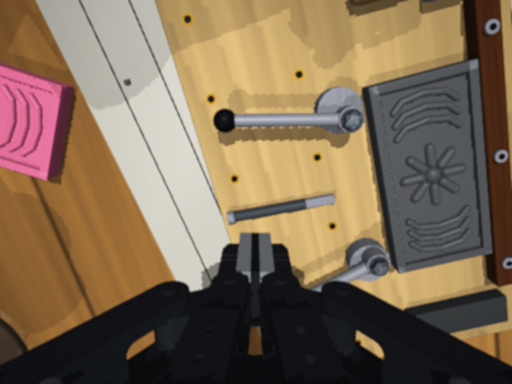

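The wrist view shows the left ball at (224,120), against a projected (224,121), and the hub at (350,119), close to the projection. The arm lies square to the tool's x axis, with clear space between the arm and the chisel at (282,208). I'll descend beside the arm.

```bash
python3 -m crank '[{"offset":[0,0,4],"twist":0},{"offset":[0,0,4],"twist":0},{"offset":[0,0,4],"twist":0},{"offset":[0,0,3],"twist":0},{"offset":[0,0,2.5],"twist":0},{"offset":[0,0,1.5],"twist":0},{"offset":[0,0,0],"twist":0}]'
python3 - <<'E'
from h import *
for n in ("wrist","scene"):
    d=vision.snapshot(n); cv2.imwrite(f"pics/{n}2.png",d["image"][:,:,::-1])
a=cv2.imread("pics/scene2.png")[150:300,195:375]; cv2.imwrite("pics/scene2c.png",cv2.resize(a,None,fx=4,fy=4,interpolation=2))
E
```

```text
clock: 3.8
eef_pos: [446.9, 172.4, 38.9]
orientation: [[0.239, 0.971, -0.006], [0.971, -0.239, -0.002], [-0.003, -0.005, -1.0]]
contact_force: [0.2, -0.4, 0.2]
opening: -0.2
```

View pics/wrist2.png

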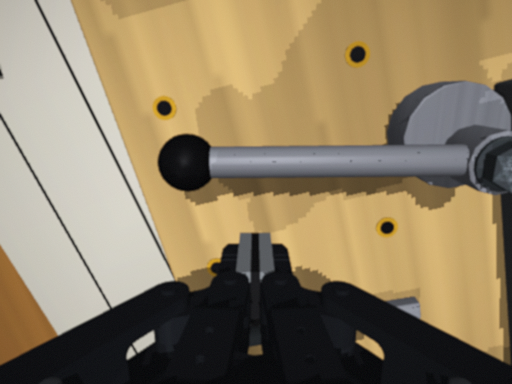

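View pics/scene2c.png

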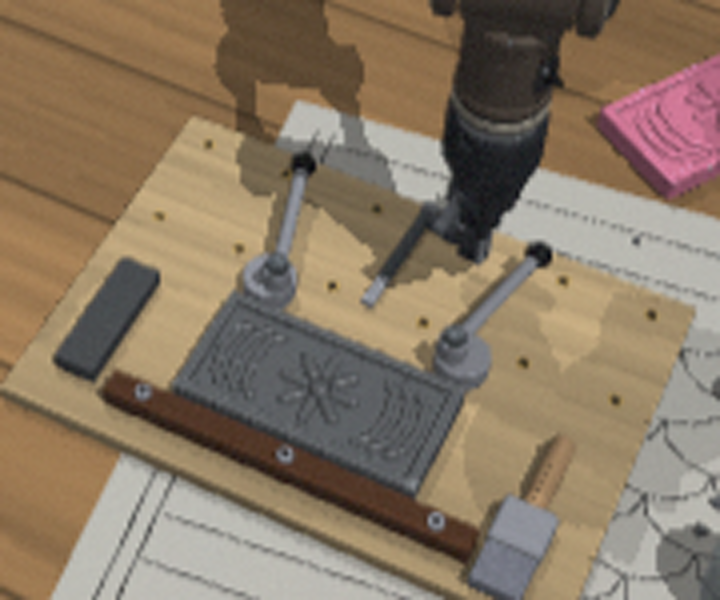

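The wrist view shows the finger tip below the middle of the bar, with the ball at (186,162) and the bar at row 160. Nothing is in contact. I'll close the gap gently, then sweep on an arc about the pivot.

```bash
python3 -m crank '[{"offset":[0.6,0.1,0],"twist":0},{"offset":[0.6,0.1,0],"twist":0},{"offset":[0.6,0.1,0],"twist":0},{"offset":[0.4,0,0],"twist":0},{"offset":[0.3,0,0],"twist":0},{"offset":[0.2,0,0],"twist":0},{"offset":[0.2,0,0],"twist":0},{"offset":[0,0,0],"twist":0}]'
python3 - <<'E'
from h import *
d=vision.snapshot("wrist"); cv2.imwrite("pics/wrist3.png",d["image"][:,:,::-1])
E
```

```text
clock: 4.7
eef_pos: [458.9, 200.5, 41.2]
orientation: [[0.238, 0.971, -0.0], [0.971, -0.238, -0.0], [-0.0, -0.0, -1.0]]
contact_force: [0.3, 0.5, 0.3]
opening: 0.2
```

View pics/wrist3.png

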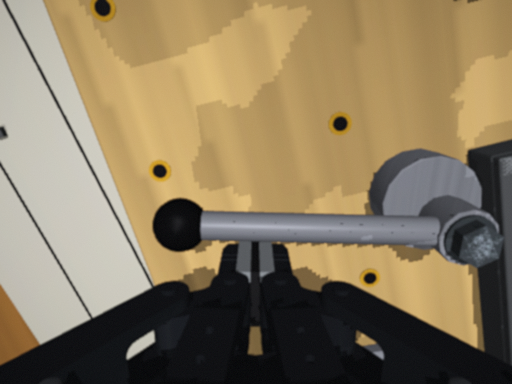

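The tip sits just at the bar, about 84 mm from the pivot (ball (180,224), hub bolt (475,242)). Now the arc.

```bash
python3 -m crank '[{"offset":[0.68,-0.1,0],"twist":0.08},{"offset":[0.68,-0.1,0],"twist":0.08},{"offset":[0.68,-0.1,0],"twist":0.08},{"offset":[0.68,-0.1,0],"twist":0.08},{"offset":[0.68,-0.1,0],"twist":0.08},{"offset":[0.68,-0.1,0],"twist":0.08},{"offset":[0.68,-0.1,0],"twist":0.08}]'
python3 - <<'E'
from h import *
d=vision.snapshot("wrist"); cv2.imwrite("pics/wrist4.png",d["image"][:,:,::-1])
E
```

```text
clock: 5.45
eef_pos: [474.0, 244.9, 40.9]
orientation: [[0.72, 0.694, -0.002], [0.694, -0.72, -0.001], [-0.002, -0.0, -1.0]]
contact_force: [0.3, -2.5, -0.1]
opening: -0.2
```

View pics/wrist4.png

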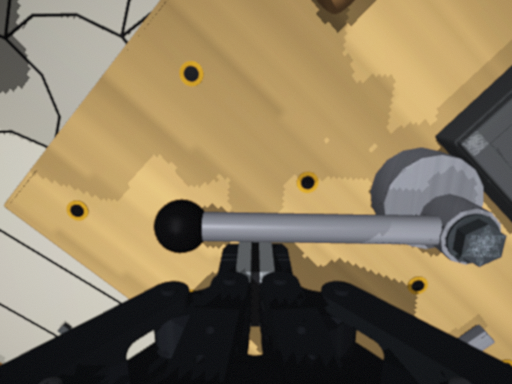

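The bar is following well: the ball stays at (180,226) in the wrist view, the push is 2.5 N and the lever angle is about 0.8 rad. I'll continue more slowly.

```bash
python3 -m crank '[{"offset":[0.51,-0.07,0],"twist":0.06},{"offset":[0.51,-0.07,0],"twist":0.06},{"offset":[0.51,-0.07,0],"twist":0.06},{"offset":[0.51,-0.07,0],"twist":0.06},{"offset":[0.51,-0.07,0],"twist":0.06}]'; python3 -m crank '[{"offset":[0.34,-0.05,0],"twist":0.04},{"offset":[0.34,-0.05,0],"twist":0.04},{"offset":[0,0,0],"twist":0}]'
python3 - <<'E'
from h import *
d=vision.snapshot("wrist"); cv2.imwrite("pics/wrist5.png",d["image"][:,:,::-1])
E
```

```text
clock: 6.0
eef_pos: [491.2, 263.0, 40.8]
orientation: [[0.892, 0.452, -0.003], [0.452, -0.892, -0.001], [-0.004, -0.001, -1.0]]
contact_force: [-2.6, -0.5, 2.5]
opening: 0.1
clock: 6.3
eef_pos: [497.5, 267.2, 40.8]
orientation: [[0.924, 0.382, -0.002], [0.382, -0.924, -0.0], [-0.002, -0.0, -1.0]]
contact_force: [-1.0, 0.7, 0.8]
opening: 0.1
```

View pics/wrist5.png

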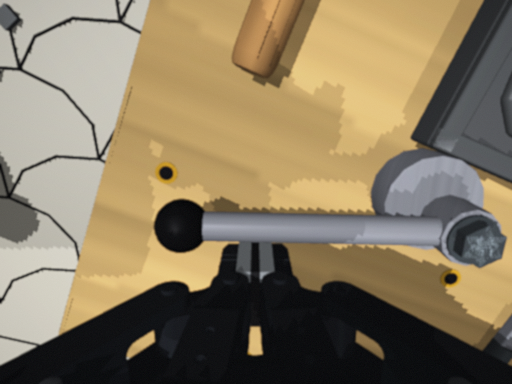

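```bash
for i in 1 2; do :; done; python3 -m crank '[{"offset":[0.25,-0.03,0],"twist":0.03},{"offset":[0.25,-0.03,0],"twist":0.03}]'; python3 -m crank '[{"offset":[0.25,-0.03,0],"twist":0.03},{"offset":[0.25,-0.03,0],"twist":0.03}]'; python3 -m crank '[{"offset":[0.17,-0.02,0],"twist":0.02},{"offset":[0.17,-0.02,0],"twist":0.02}]'
```

```text
clock: 6.55
eef_pos: [501.3, 269.6, 40.8]
orientation: [[0.946, 0.325, -0.003], [0.325, -0.946, -0.0], [-0.003, -0.001, -1.0]]
contact_force: [-3.4, 0.4, 0.6]
opening: -0.3
clock: 6.75
eef_pos: [505.9, 272.0, 40.8]
orientation: [[0.964, 0.267, -0.003], [0.267, -0.964, 0.0], [-0.003, -0.001, -1.0]]
contact_force: [-3.0, 0.9, 0.7]
opening: 0.0
clock: 6.95
eef_pos: [509.6, 273.2, 40.8]
orientation: [[0.974, 0.228, -0.002], [0.228, -0.974, -0.0], [-0.002, -0.0, -1.0]]
contact_force: [-2.6, 1.8, -0.9]
opening: -0.1
```

```bash
python3 -m crank '[{"offset":[0.17,-0.02,0],"twist":0.02},{"offset":[0.17,-0.02,0],"twist":0.02}]'; python3 -m crank '[{"offset":[0.17,-0.02,0],"twist":0.02},{"offset":[0,0,0],"twist":0}]'; python3 -m crank '[{"offset":[0.17,-0.02,0],"twist":0.02},{"offset":[0,0,0],"twist":0}]'
python3 - <<'E'
from h import *
d=vision.snapshot("wrist"); cv2.imwrite("pics/wrist6.png",d["image"][:,:,::-1])
d=vision.snapshot("scene"); a=d["image"][150:300,195:375,::-1]; cv2.imwrite("pics/scene6c.png",cv2.resize(a,None,fx=4,fy=4,interpolation=2))
E
```

```text
clock: 7.15
eef_pos: [513.3, 274.3, 40.9]
orientation: [[0.982, 0.188, -0.001], [0.188, -0.982, -0.0], [-0.001, 0.0, -1.0]]
contact_force: [-2.3, 1.7, -1.1]
opening: -0.3
clock: 7.35
eef_pos: [515.4, 274.8, 41.0]
orientation: [[0.986, 0.169, -0.0], [0.169, -0.986, -0.0], [-0.0, 0.0, -1.0]]
contact_force: [-3.1, 1.1, -1.4]
opening: -0.3
clock: 7.55
eef_pos: [516.7, 275.2, 41.0]
orientation: [[0.989, 0.15, -0.001], [0.15, -0.989, -0.0], [-0.001, 0.0, -1.0]]
contact_force: [-4.5, 1.5, -1.0]
opening: 0.3
```

View pics/wrist6.png

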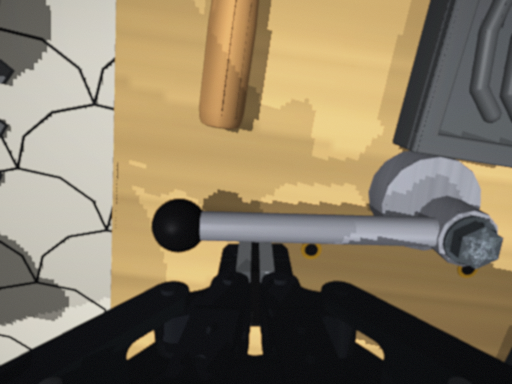

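View pics/scene6c.png

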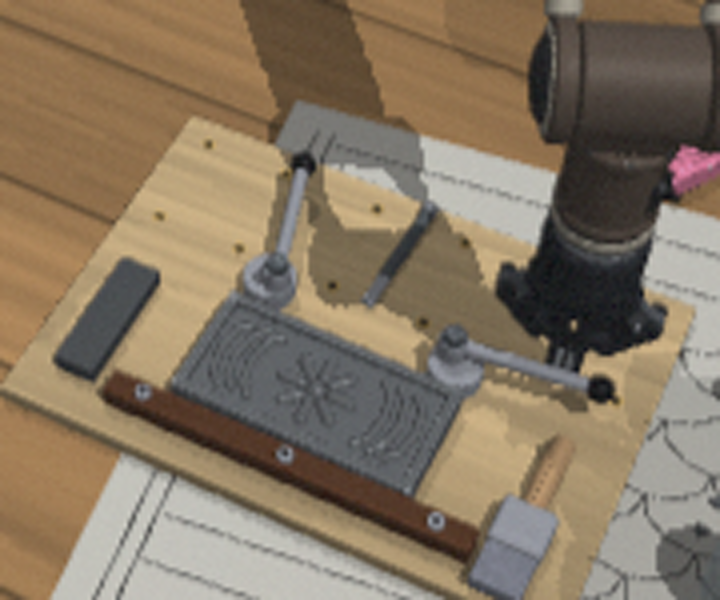

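The cam is now against the tile, the arm is nearly parallel to the fence at about 1.45 rad, and the force is rising. A few more small steps.

```bash
python3 -m crank '[{"offset":[0.17,-0.02,0],"twist":0.02},{"offset":[0,0,0],"twist":0}]'; python3 -m crank '[{"offset":[0.13,-0.01,0],"twist":0.015},{"offset":[0,0,0],"twist":0}]'
```

```text
clock: 7.85
eef_pos: [518.6, 275.7, 41.1]
orientation: [[0.992, 0.13, -0.0], [0.13, -0.992, -0.0], [-0.0, 0.0, -1.0]]
contact_force: [-3.4, 1.4, -2.1]
opening: -0.2
clock: 8.05
eef_pos: [519.9, 276.1, 41.1]
orientation: [[0.993, 0.115, -0.0], [0.115, -0.993, -0.0], [-0.0, -0.0, -1.0]]
contact_force: [-3.4, 2.7, -2.2]
opening: 0.0
```

```bash
python3 -m crank '[{"offset":[0.17,-0.02,0],"twist":0.02},{"offset":[0,0,0],"twist":0}]'; python3 -m crank '[{"offset":[0.17,-0.02,0],"twist":0.02},{"offset":[0,0,0],"twist":0}]'
```

```text
clock: 8.25
eef_pos: [521.6, 276.5, 41.2]
orientation: [[0.995, 0.095, -0.0], [0.095, -0.995, 0.0], [-0.0, -0.0, -1.0]]
contact_force: [-4.3, 1.5, -1.8]
opening: -0.1
clock: 8.45
eef_pos: [523.0, 276.9, 41.1]
orientation: [[0.997, 0.075, -0.001], [0.075, -0.997, -0.0], [-0.001, -0.0, -1.0]]
contact_force: [-3.5, 2.0, -1.7]
opening: -0.3
```

Left is at about 1.51 rad, with only sliding force so far. I'll leave it there and do the right cam so the tile squares up, then come back to tighten.

```bash
python3 -m crank '[{"offset":[-1.2,0,0],"twist":0},{"offset":[-1.3,0,0],"twist":0},{"offset":[0,0,-4.5],"twist":0},{"offset":[0,0,-4.5],"twist":0},{"offset":[0,0,-4],"twist":0},{"offset":[-1.2,4.2,0],"twist":0},{"offset":[-1.2,4.2,0],"twist":0},{"offset":[-1.3,4.3,0],"twist":0}]' && python3 -m crank '[{"offset":[-1.3,4.3,0],"twist":0},{"offset":[-1.3,4.3,0],"twist":0},{"offset":[0,0,0],"twist":-0.147},{"offset":[0,0,0],"twist":-0.147},{"offset":[0,0,0],"twist":-0.147},{"offset":[0,0,0],"twist":-0.147},{"offset":[0,0,0],"twist":-0.147},{"offset":[0,0,0],"twist":-0.147}]' && python3 -m crank '[{"offset":[0,0,0],"twist":-0.147},{"offset":[0,0,0],"twist":-0.147},{"offset":[0,0,0],"twist":-0.147},{"offset":[0,0,0],"twist":-0.147},{"offset":[0,0,0],"twist":-0.147},{"offset":[0,0,0],"twist":-0.147},{"offset":[0,0,0],"twist":0}]'
python3 - <<'E'
from h import *
np.set_printoptions(precision=1,suppress=True)
d=vision.snapshot("wrist"); cv2.imwrite("pics/wrist7.png",d["image"][:,:,::-1]); print(proj(d,[[543.5,42.7,63],[435.9,12.9,53]]))
d=vision.snapshot("scene"); a=d["image"][150:300,195:375,::-1]; cv2.imwrite("pics/scene7c.png",cv2.resize(a,None,fx=4,fy=4,interpolation=2))
E
```

```text
clock: 9.25
eef_pos: [471.6, 144.4, 172.8]
orientation: [[0.997, 0.078, 0.005], [0.078, -0.997, -0.0], [0.005, 0.001, -1.0]]
contact_force: [0.3, -1.0, -0.8]
opening: 0.0
clock: 10.05
eef_pos: [452.1, 57.4, 172.0]
orientation: [[0.57, 0.821, 0.004], [0.821, -0.57, -0.001], [0.001, 0.003, -1.0]]
contact_force: [0.1, -0.3, 0.5]
opening: -0.1
clock: 10.75
eef_pos: [452.1, 57.5, 172.0]
orientation: [[-0.266, 0.964, 0.003], [0.964, 0.266, -0.001], [-0.001, 0.003, -1.0]]
contact_force: [-0.5, 0.0, 1.1]
opening: 0.2
[[360.1 232.2]
 [219.9 227.4]]
```

View pics/wrist7.png

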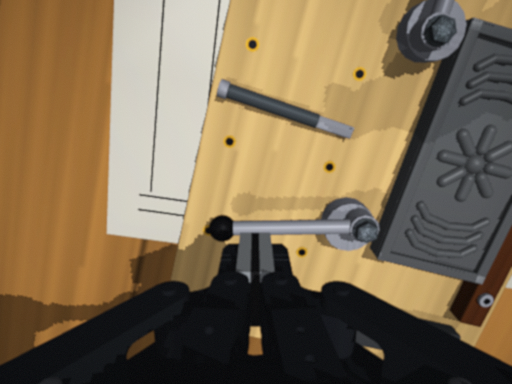

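View pics/scene7c.png

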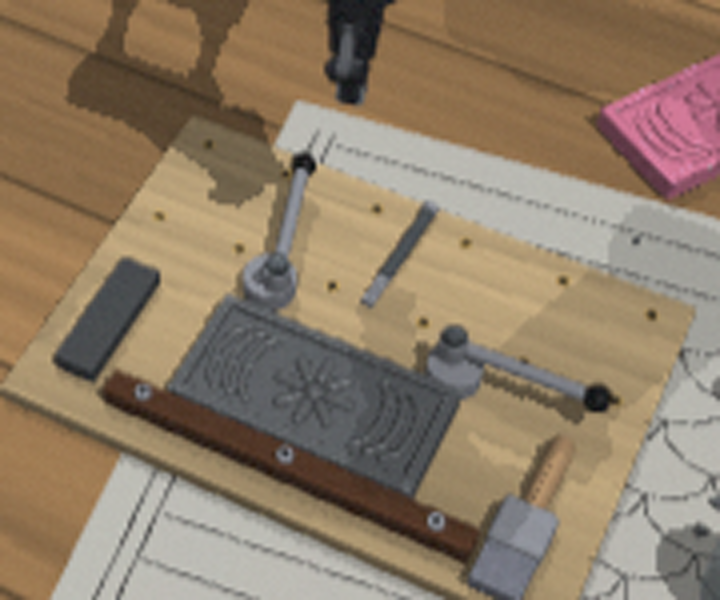

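Right ball at (220,228), against a predicted (220,227), with the bar level in the view. The tip is about 38 mm on the inner side of it. Descending there, well clear of the chisel.

```bash
python3 -m crank '[{"offset":[0,0,4],"twist":0},{"offset":[0,0,4],"twist":0},{"offset":[0,0,3],"twist":0},{"offset":[0,0,2.1],"twist":0},{"offset":[0,0,0],"twist":0},{"offset":[-0.6,0,0],"twist":0},{"offset":[-0.6,0,0],"twist":0},{"offset":[-0.4,0,0],"twist":0}]' && python3 -m crank '[{"offset":[-0.2,0,0],"twist":0},{"offset":[-0.2,0,0],"twist":0},{"offset":[0,0,0],"twist":0}]'
python3 - <<'E'
from h import *
d=vision.snapshot("wrist"); cv2.imwrite("pics/wrist8.png",d["image"][:,:,::-1])
d=vision.snapshot("scene"); a=d["image"][150:300,195:375,::-1]; cv2.imwrite("pics/scene8c.png",cv2.resize(a,None,fx=4,fy=4,interpolation=2))
E
```

```text
clock: 11.65
eef_pos: [457.9, 41.7, 41.9]
orientation: [[-0.265, 0.964, 0.004], [0.964, 0.265, -0.0], [-0.001, 0.004, -1.0]]
contact_force: [0.1, -0.5, 0.3]
opening: -0.2
clock: 11.95
eef_pos: [457.4, 38.2, 40.7]
orientation: [[-0.265, 0.964, 0.001], [0.964, 0.265, 0.0], [-0.0, 0.001, -1.0]]
contact_force: [0.1, 0.3, 0.5]
opening: -0.1
```

View pics/wrist8.png

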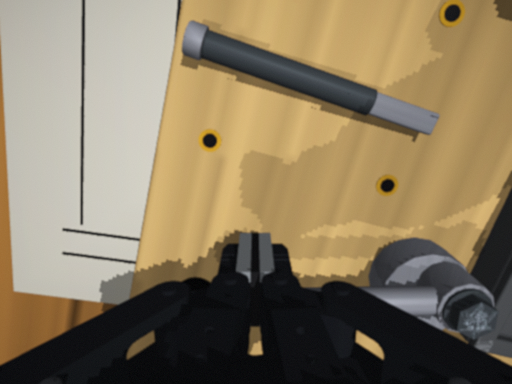

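View pics/scene8c.png

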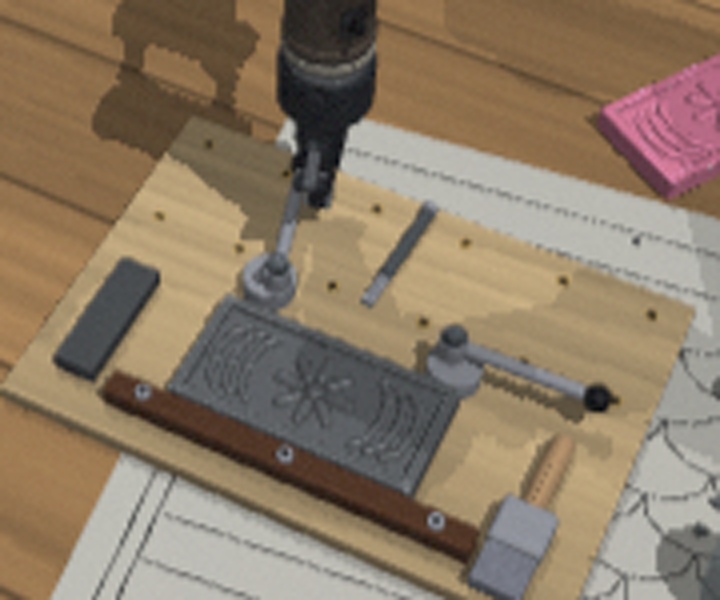

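The finger is on the inner side of the right bar (ball hidden at about (195,283)), roughly 2 mm from contact at an 84 mm radius. I'll sweep the mirrored arc.

```bash
python3 -m crank '[{"offset":[-0.2,0,0],"twist":0},{"offset":[-0.68,-0.1,0],"twist":-0.08},{"offset":[-0.68,-0.1,0],"twist":-0.08},{"offset":[-0.68,-0.1,0],"twist":-0.08},{"offset":[-0.68,-0.1,0],"twist":-0.08},{"offset":[-0.68,-0.1,0],"twist":-0.08},{"offset":[-0.68,-0.1,0],"twist":-0.08},{"offset":[-0.68,-0.1,0],"twist":-0.08}]'
python3 - <<'E'
from h import *
d=vision.snapshot("scene"); a=d["image"][150:300,195:375,::-1]; cv2.imwrite("pics/scene9c.png",cv2.resize(a,None,fx=4,fy=4,interpolation=2))
E
```

```text
clock: 12.85
eef_pos: [473.8, -7.7, 40.1]
orientation: [[-0.739, 0.673, -0.002], [0.673, 0.739, 0.001], [0.002, -0.001, -1.0]]
contact_force: [-0.7, 1.5, 0.4]
opening: -0.4
```

View pics/scene9c.png

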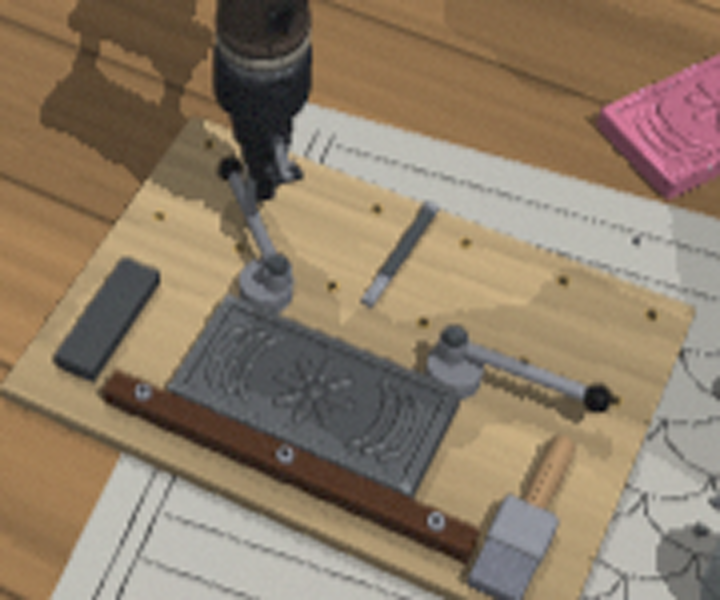

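The right bar is following, with its ball at crop (229,168). Continuing.

```bash
python3 -m crank '[{"offset":[-0.51,-0.07,0],"twist":-0.06},{"offset":[-0.51,-0.07,0],"twist":-0.06},{"offset":[-0.51,-0.07,0],"twist":-0.06},{"offset":[-0.51,-0.07,0],"twist":-0.06},{"offset":[-0.34,-0.05,0],"twist":-0.04},{"offset":[-0.34,-0.05,0],"twist":-0.04}]'; python3 -m crank '[{"offset":[-0.25,-0.03,0],"twist":-0.03},{"offset":[-0.25,-0.03,0],"twist":-0.03}]'; python3 -m crank '[{"offset":[-0.25,-0.03,0],"twist":-0.03},{"offset":[-0.25,-0.03,0],"twist":-0.03}]';python3 -m crank '[{"offset":[-0.17,-0.02,0],"twist":-0.02},{"offset":[-0.17,-0.02,0],"twist":-0.02}]'
```

```text
clock: 13.5
eef_pos: [493.1, -26.3, 39.7]
orientation: [[-0.913, 0.409, -0.003], [0.409, 0.913, 0.0], [0.003, -0.001, -1.0]]
contact_force: [-2.4, -0.2, 1.2]
opening: -0.2
clock: 13.7
eef_pos: [497.4, -28.9, 39.7]
orientation: [[-0.935, 0.354, -0.003], [0.354, 0.935, 0.0], [0.003, -0.001, -1.0]]
contact_force: [-1.4, 0.1, 0.0]
opening: 0.1
clock: 13.9
eef_pos: [501.9, -31.1, 39.7]
orientation: [[-0.955, 0.297, -0.003], [0.297, 0.955, 0.0], [0.003, -0.001, -1.0]]
contact_force: [-0.7, -0.1, 0.2]
opening: -0.3
clock: 14.1
eef_pos: [505.6, -32.5, 39.8]
orientation: [[-0.966, 0.258, -0.002], [0.258, 0.966, 0.0], [0.002, -0.0, -1.0]]
contact_force: [-1.1, -0.8, -0.2]
opening: -0.2
```

```bash
python3 -m crank '[{"offset":[-0.25,-0.03,0],"twist":-0.03},{"offset":[-0.25,-0.03,0],"twist":-0.03}]';python3 -m crank '[{"offset":[-0.17,-0.02,0],"twist":-0.02},{"offset":[-0.17,-0.02,0],"twist":-0.02}]'; python3 -m crank '[{"offset":[-0.17,-0.02,0],"twist":-0.02},{"offset":[0,0,0],"twist":0}]'
python3 - <<'E'
from h import *
d=vision.snapshot("wrist"); cv2.imwrite("pics/wrist10.png",d["image"][:,:,::-1])
d=vision.snapshot("scene"); a=d["image"][150:300,195:375,::-1]; cv2.imwrite("pics/scene10c.png",cv2.resize(a,None,fx=4,fy=4,interpolation=2))
E
```

```text
clock: 14.3
eef_pos: [510.5, -34.4, 39.9]
orientation: [[-0.98, 0.199, -0.001], [0.199, 0.98, 0.0], [0.001, -0.0, -1.0]]
contact_force: [-1.5, -1.1, 0.3]
opening: 0.6
clock: 14.5
eef_pos: [514.2, -35.5, 40.1]
orientation: [[-0.987, 0.16, -0.001], [0.16, 0.987, -0.0], [0.001, -0.0, -1.0]]
contact_force: [-0.9, -0.8, 0.1]
opening: 0.2
clock: 14.7
eef_pos: [516.4, -35.9, 40.3]
orientation: [[-0.99, 0.141, 0.0], [0.141, 0.99, 0.0], [-0.0, 0.0, -1.0]]
contact_force: [-1.4, -0.7, 0.4]
opening: -0.2
```

View pics/scene10c.png

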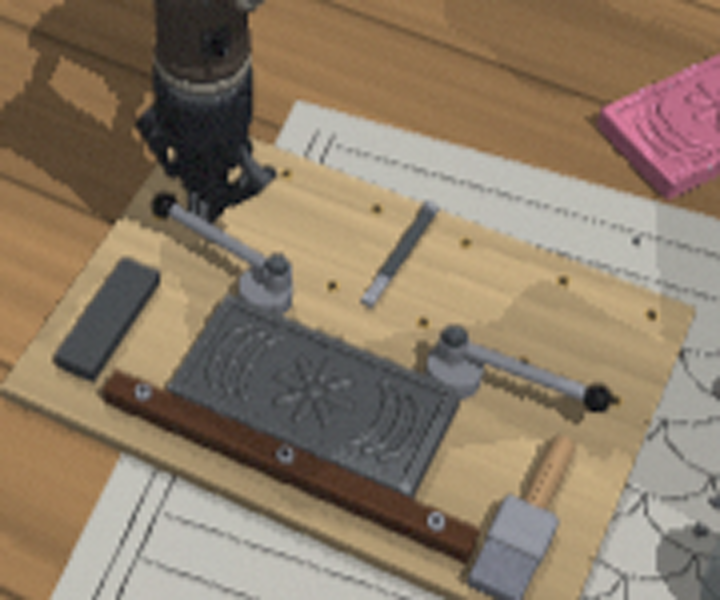

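View pics/wrist10.png

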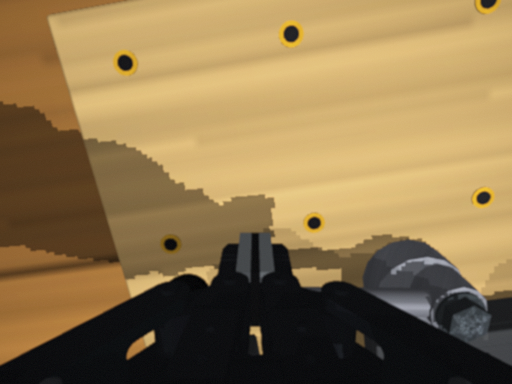

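The right lever is at about 1.4 rad, still with no tile load, so I'll keep going in small steps.

```bash
python3 -m crank '[{"offset":[-0.17,-0.02,0],"twist":-0.02},{"offset":[-0.17,-0.02,0],"twist":-0.02}]'; python3 -m crank '[{"offset":[-0.17,-0.02,0],"twist":-0.02},{"offset":[0,0,0],"twist":0}]';  python3 -m crank '[{"offset":[-0.17,-0.02,0],"twist":-0.02},{"offset":[0,0,0],"twist":0}]'
```

```text
clock: 15.0
eef_pos: [519.4, -36.8, 40.3]
orientation: [[-0.995, 0.1, -0.0], [0.1, 0.995, -0.0], [0.0, -0.0, -1.0]]
contact_force: [-1.6, -1.4, 0.2]
opening: 0.4
clock: 15.2
eef_pos: [521.6, -37.2, 40.4]
orientation: [[-0.997, 0.081, 0.001], [0.081, 0.997, -0.0], [-0.001, 0.0, -1.0]]
contact_force: [-1.2, -0.7, 0.7]
opening: -0.1
clock: 15.4
eef_pos: [522.6, -37.5, 40.3]
orientation: [[-0.998, 0.061, -0.001], [0.061, 0.998, 0.0], [0.001, -0.0, -1.0]]
contact_force: [-2.6, -1.3, 1.6]
opening: 0.1
```

```bash
python3 -m crank '[{"offset":[-0.12,-0.01,0],"twist":-0.014},{"offset":[0,0,0],"twist":0}]'; python3 -m crank '[{"offset":[-0.12,-0.01,0],"twist":-0.014},{"offset":[0,0,0],"twist":0}]';  python3 -m crank '[{"offset":[-0.12,-0.01,0],"twist":-0.014},{"offset":[0,0,0],"twist":0}]'
```

```text
clock: 15.6
eef_pos: [523.4, -37.7, 40.2]
orientation: [[-0.999, 0.047, -0.001], [0.047, 0.999, -0.0], [0.001, -0.0, -1.0]]
contact_force: [-3.9, -1.3, 2.1]
opening: 0.2
clock: 15.8
eef_pos: [524.4, -37.9, 40.1]
orientation: [[-0.999, 0.033, -0.002], [0.033, 0.999, -0.0], [0.002, -0.0, -1.0]]
contact_force: [-5.2, -3.5, 2.2]
opening: -0.3
clock: 16.0
eef_pos: [525.2, -38.1, 40.0]
orientation: [[-1.0, 0.019, -0.002], [0.019, 1.0, -0.0], [0.002, -0.0, -1.0]]
contact_force: [-5.8, -1.8, 3.5]
opening: 0.1
```

```bash
python3 -m crank '[{"offset":[-0.12,-0.01,0],"twist":-0.01},{"offset":[0,0,0],"twist":0}]'; python3 -m crank '[{"offset":[-0.12,-0.01,0],"twist":-0.01},{"offset":[0,0,0],"twist":0}]'
python3 - <<'E'
from h import *
d=vision.snapshot("top"); a=d["image"][115:225,130:290,::-1]; cv2.imwrite("pics/top11c.png",cv2.resize(a,None,fx=5,fy=5,interpolation=2))
E
```

```text
clock: 16.2
eef_pos: [525.9, -38.2, 40.0]
orientation: [[-1.0, 0.009, -0.004], [0.009, 1.0, -0.0], [0.004, -0.0, -1.0]]
contact_force: [-6.1, -2.1, 3.3]
opening: -0.3
clock: 16.4
eef_pos: [526.5, -38.3, 39.9]
orientation: [[-1.0, -0.001, -0.005], [-0.001, 1.0, -0.0], [0.005, -0.0, -1.0]]
contact_force: [-8.1, -2.2, 4.9]
opening: -0.0
```

View pics/top11c.png

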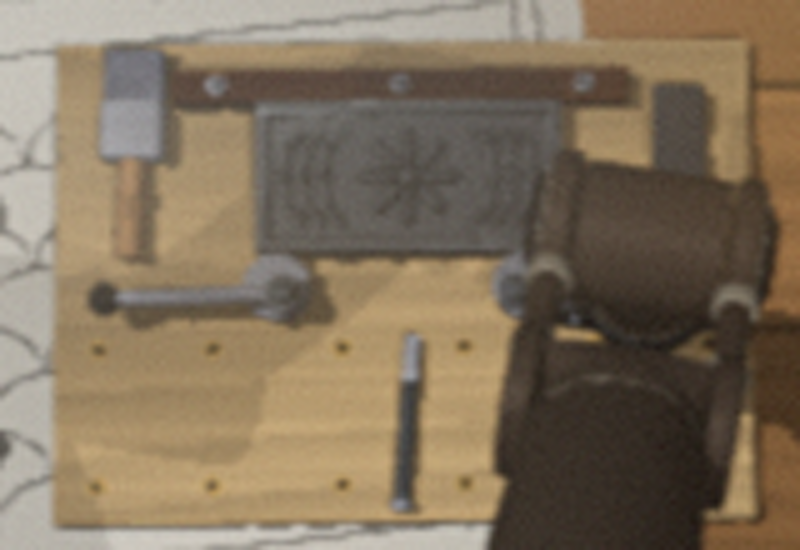

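The tile now sits against the fence along its visible length, at crop row about 103. Finish the right push to about 10–11 N.

```bash
python3 -m crank '[{"offset":[-0.12,0,0],"twist":-0.01},{"offset":[0,0,0],"twist":0}]'; python3 -m crank '[{"offset":[-0.1,0,0],"twist":0},{"offset":[0,0,0],"twist":0}]'
```

```text
clock: 16.65
eef_pos: [527.1, -38.4, 39.7]
orientation: [[-1.0, -0.011, -0.006], [-0.011, 1.0, -0.0], [0.006, -0.0, -1.0]]
contact_force: [-9.1, -2.4, 4.7]
opening: -0.1
clock: 16.85
eef_pos: [527.5, -38.3, 39.6]
orientation: [[-1.0, -0.011, -0.008], [-0.011, 1.0, -0.0], [0.008, 0.0, -1.0]]
contact_force: [-9.5, -3.7, 6.4]
opening: 0.1
```

```bash
python3 -m crank '[{"offset":[-0.12,0,0],"twist":0},{"offset":[0,0,0],"twist":0}]'; python3 -m crank '[{"offset":[-0.12,0,0],"twist":0},{"offset":[0,0,0],"twist":0}]'
```

```text
clock: 17.05
eef_pos: [528.1, -38.4, 39.6]
orientation: [[-1.0, -0.011, -0.009], [-0.011, 1.0, -0.0], [0.009, 0.0, -1.0]]
contact_force: [-11.0, -3.3, 7.2]
opening: -0.0
clock: 17.25
eef_pos: [528.5, -38.3, 39.5]
orientation: [[-1.0, -0.011, -0.011], [-0.011, 1.0, 0.0], [0.011, 0.0, -1.0]]
contact_force: [-11.5, -4.2, 8.9]
opening: -0.1
```

The right lever is tight at about 11.5 N, near 1.58 rad. I'll back off, lift and cross to the left lever for tightening; no half turn is needed, since I can push with the same face.

```bash
python3 -m crank '[{"offset":[0.6,0,0],"twist":0},{"offset":[1.5,0,0],"twist":0},{"offset":[1.5,0,0],"twist":0},{"offset":[0,0,-4],"twist":0},{"offset":[0,0,-4],"twist":0},{"offset":[0,0,-4],"twist":0},{"offset":[0,4,0],"twist":-0.08},{"offset":[0,4.5,0],"twist":0}]'; python3 -m crank '[{"offset":[0,4.5,0],"twist":0},{"offset":[0,4.5,0],"twist":0},{"offset":[0,4.5,0],"twist":0},{"offset":[0,4.5,0],"twist":0},{"offset":[0,4.5,0],"twist":0},{"offset":[0,0,0],"twist":0}]'
python3 - <<'E'
from h import *
d=vision.snapshot("wrist"); cv2.imwrite("pics/wrist12.png",d["image"][:,:,::-1])
d=vision.snapshot("scene"); a=d["image"][150:300,195:375,::-1]; cv2.imwrite("pics/scene12c.png",cv2.resize(a,None,fx=4,fy=4,interpolation=2))
E
```

```text
clock: 18.05
eef_pos: [497.4, 46.7, 163.7]
orientation: [[-0.996, -0.088, 0.011], [-0.088, 0.996, 0.001], [-0.011, 0.0, -1.0]]
contact_force: [-0.3, 0.5, -0.2]
opening: 0.2
clock: 18.65
eef_pos: [473.7, 276.8, 161.5]
orientation: [[-0.995, -0.096, 0.005], [-0.095, 0.995, 0.006], [-0.006, 0.005, -1.0]]
contact_force: [0.3, 0.2, 0.1]
opening: -0.2
```

View pics/scene12c.png

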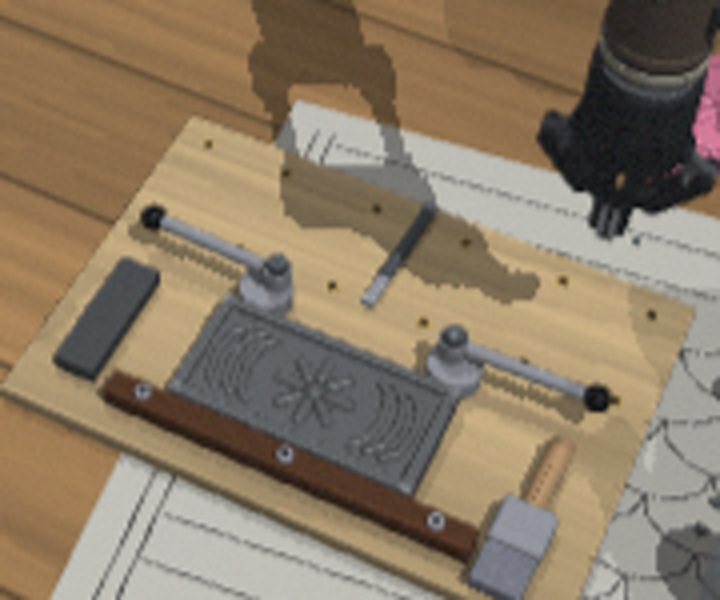

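View pics/wrist12.png

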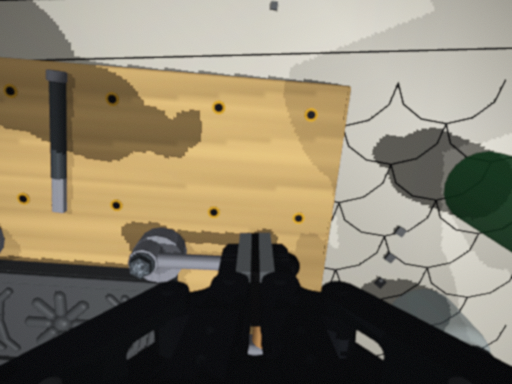

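The scene shows the right lever holding. The left arm is at crop (455,335)–(597,398), and the tool is in front of it with free space below. Descend and push.

```bash
python3 -m crank '[{"offset":[0,0,4],"twist":0},{"offset":[0,0,4],"twist":0},{"offset":[0,0,2.5],"twist":0},{"offset":[0,0,1.5],"twist":0},{"offset":[0,0,0],"twist":0},{"offset":[-1.5,-0.1,0],"twist":0},{"offset":[-1.5,-0.1,0],"twist":0},{"offset":[-1,0,0],"twist":0}]'; python3 -m crank '[{"offset":[-0.5,0,0],"twist":0},{"offset":[-0.3,0,0],"twist":0},{"offset":[-0.2,0,0],"twist":0},{"offset":[0,0,0],"twist":0}]'
```

```text
clock: 19.55
eef_pos: [515.7, 272.4, 42.5]
orientation: [[-0.996, -0.089, 0.005], [-0.089, 0.996, 0.002], [-0.005, 0.002, -1.0]]
contact_force: [-0.2, 0.2, -0.4]
opening: -0.1
clock: 19.95
eef_pos: [522.4, 272.9, 40.3]
orientation: [[-0.996, -0.09, -0.0], [-0.09, 0.996, -0.0], [0.0, -0.0, -1.0]]
contact_force: [-0.3, -0.1, -0.8]
opening: -0.2
```

```bash
python3 -m crank '[{"offset":[-0.1,0.3,0],"twist":0.01},{"offset":[-0.1,0.3,0],"twist":0},{"offset":[0,0,0],"twist":0}]'; python3 -m crank '[{"offset":[-0.12,0,0],"twist":0.012},{"offset":[0,0,0],"twist":0}]'; python3 -m crank '[{"offset":[-0.12,0,0],"twist":0.012},{"offset":[0,0,0],"twist":0}]'; python3 -m crank '[{"offset":[-0.12,0,0],"twist":0.012},{"offset":[0,0,0],"twist":0}]'
```

```text
clock: 20.25
eef_pos: [522.9, 279.2, 39.9]
orientation: [[-0.997, -0.081, -0.002], [-0.081, 0.997, -0.001], [0.002, -0.001, -1.0]]
contact_force: [-2.7, 0.1, 1.1]
opening: 0.1
clock: 20.45
eef_pos: [523.3, 279.3, 39.8]
orientation: [[-0.998, -0.067, -0.004], [-0.067, 0.998, -0.0], [0.004, -0.0, -1.0]]
contact_force: [-4.3, 1.1, 2.1]
opening: 0.4
clock: 20.65
eef_pos: [523.5, 279.4, 39.8]
orientation: [[-0.998, -0.055, -0.006], [-0.055, 0.998, -0.0], [0.006, -0.0, -1.0]]
contact_force: [-7.4, 1.7, 4.1]
opening: -0.2
clock: 20.85
eef_pos: [523.6, 279.6, 39.8]
orientation: [[-0.999, -0.043, -0.009], [-0.043, 0.999, -0.001], [0.009, -0.0, -1.0]]
contact_force: [-9.5, 1.3, 6.2]
opening: 0.1
```

```bash
python3 -m crank '[{"offset":[-0.1,0,0],"twist":0.005},{"offset":[0,0,0],"twist":0}]'; python3 -m crank '[{"offset":[-0.1,0,0],"twist":0},{"offset":[0,0,0],"twist":0}]'
```

```text
clock: 21.05
eef_pos: [523.8, 279.7, 39.7]
orientation: [[-0.999, -0.038, -0.01], [-0.038, 0.999, -0.001], [0.01, -0.001, -1.0]]
contact_force: [-11.2, 1.6, 8.7]
opening: -0.0
clock: 21.25
eef_pos: [523.9, 279.7, 39.7]
orientation: [[-0.999, -0.038, -0.012], [-0.038, 0.999, -0.001], [0.012, -0.001, -1.0]]
contact_force: [-12.7, 1.7, 9.4]
opening: 0.2
```

Left is jammed: 12.7 N with practically no motion. I'll retreat upward and look at both cams and the fence line from above.

```bash
python3 -m crank '[{"offset":[0.6,0,0],"twist":0},{"offset":[1.5,0,0],"twist":0},{"offset":[2,0,0],"twist":0},{"offset":[0,0,-4],"twist":0},{"offset":[0,0,-4],"twist":0},{"offset":[0,0,-4],"twist":0},{"offset":[2,-4.5,-3],"twist":0},{"offset":[2,-4.5,-3],"twist":0}]'; python3 -m crank '[{"offset":[0,-4,0],"twist":0},{"offset":[0,-4,0],"twist":0},{"offset":[0,0,0],"twist":0}]'
python3 - <<'E'
from h import *
for n in ("wrist","top","scene"):
    d=vision.snapshot(n); cv2.imwrite(f"pics/{n}13.png",d["image"][:,:,::-1])
a=cv2.imread("pics/scene13.png")[175:305,195:375]; cv2.imwrite("pics/scene13c.png",cv2.resize(a,None,fx=4,fy=4,interpolation=2))
a=cv2.imread("pics/top13.png")[115:225,130:290]; cv2.imwrite("pics/top13c.png",cv2.resize(a,None,fx=5,fy=5,interpolation=2))
E
```

```text
clock: 22.05
eef_pos: [458.5, 198.4, 214.7]
orientation: [[-0.999, -0.041, 0.005], [-0.041, 0.999, 0.001], [-0.005, 0.001, -1.0]]
contact_force: [0.1, -0.4, 0.8]
opening: -0.2
clock: 22.35
eef_pos: [461.2, 114.7, 213.1]
orientation: [[-0.999, -0.034, 0.003], [-0.034, 0.999, -0.002], [-0.003, -0.002, -1.0]]
contact_force: [0.0, -0.8, 0.6]
opening: 0.2
```

View pics/scene13c.png

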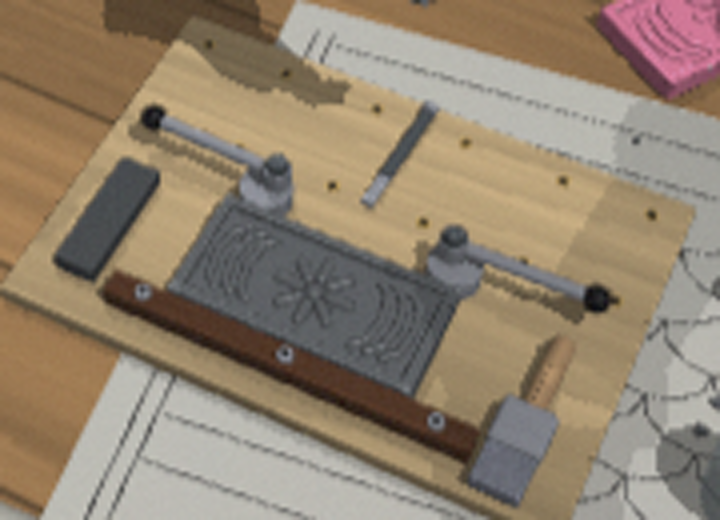

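View pics/top13c.png

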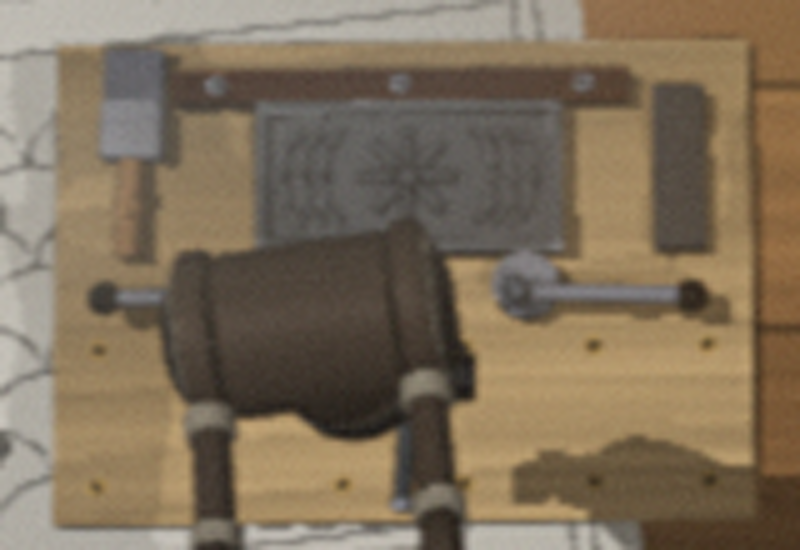

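View pics/wrist13.png

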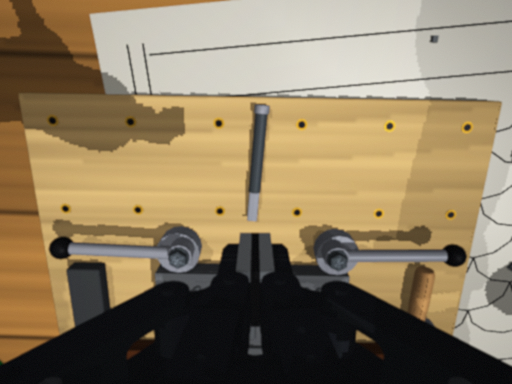

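Both levers look symmetric and nearly parallel to the fence, and the chisel, brush and whetstone are unmoved. To check the fence joint closely I'll carry the wrist camera over it.

```bash
python3 -m crank '[{"offset":[-4.5,0,-1],"twist":0},{"offset":[-4.5,0,-1],"twist":0},{"offset":[-4.5,0,-1],"twist":0},{"offset":[-4.5,0,0],"twist":0},{"offset":[-4.5,0,0],"twist":0},{"offset":[-4,0,0],"twist":0},{"offset":[0,0,0],"twist":0}]'
python3 - <<'E'
from h import *
d=vision.snapshot("wrist"); cv2.imwrite("pics/wrist14.png",d["image"][:,:,::-1])
E
```

```text
clock: 23.2
eef_pos: [728.9, 130.7, 238.9]
orientation: [[-0.999, -0.04, 0.001], [-0.04, 0.999, 0.0], [-0.001, 0.0, -1.0]]
contact_force: [-0.6, -0.3, 0.7]
opening: 0.0
```

View pics/wrist14.png

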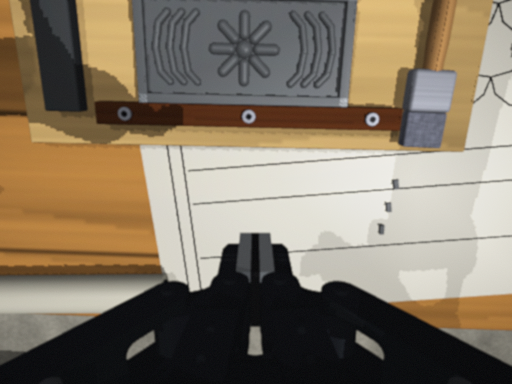

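Run:
```python
from h import *
np.set_printoptions(precision=1,suppress=True)
d=vision.snapshot("wrist"); print(-cv2.Rodrigues(d["rvec"])[0].T@d["tvec"])
a=d["image"][85:135,90:410,::-1]; a=cv2.resize(a,None,fx=2.5,fy=8,interpolation=2); cv2.imwrite("pics/joint.png",a)
g=d["image"].astype(int)
for c in (150,180,210,240,270,300,330,343): print(c,[tuple(g[r,c]) for r in range(98,108)])
```

```text
[656.8 127.6 382.4]
150 [(np.int64(97), np.int64(100), np.int64(104)), (np.int64(98), np.int64(102), np.int64(106)), (np.int64(98), np.int64(101), np.int64(105)), (np.int64(98), np.int64(100), np.int64(105)), (np.int64(95), np.int64(98), np.int64(103)), (np.int64(97), np.int64(101), np.int64(105)), (np.int64(91), np.int64(94), np.int64(97)), (np.int64(77), np.int64(76), np.int64(78)), (np.int64(64), np.int64(51), np.int64(45)), (np.int64(61), np.int64(37), np.int64(24))]
180 [(np.int64(94), np.int64(97), np.int64(99)), (np.int64(103), np.int64(107), np.int64(110)), (np.int64(105), np.int64(106), np.int64(111)), (np.int64(104), np.int64(107), np.int64(110)), (np.int64(103), np.int64(105), np.int64(109)), (np.int64(104), np.int64(107), np.int64(111)), (np.int64(101), np.int64(104), np.int64(108)), (np.int64(96), np.int64(98), np.int64(100)), (np.int64(72), np.int64(70), np.int64(70)), (np.int64(55), np.int64(40), np.int64(35))]
210 [(np.int64(82), np.int64(84), np.int64(88)), (np.int64(102), np.int64(104), np.int64(108)), (np.int64(109), np.int64(112), np.int64(115)), (np.int64(109), n
[... 1952 characters left out ...]
(123), np.int64(127), np.int64(131)), (np.int64(124), np.int64(128), np.int64(132)), (np.int64(125), np.int64(127), np.int64(132)), (np.int64(127), np.int64(130), np.int64(132)), (np.int64(126), np.int64(129), np.int64(133))]
343 [(np.int64(125), np.int64(128), np.int64(132)), (np.int64(127), np.int64(129), np.int64(133)), (np.int64(125), np.int64(127), np.int64(132)), (np.int64(130), np.int64(133), np.int64(137)), (np.int64(135), np.int64(138), np.int64(141)), (np.int64(136), np.int64(138), np.int64(143)), (np.int64(134), np.int64(138), np.int64(141)), (np.int64(138), np.int64(141), np.int64(145)), (np.int64(140), np.int64(143), np.int64(146)), (np.int64(141), np.int64(145), np.int64(148))]
```

View pics/joint.png

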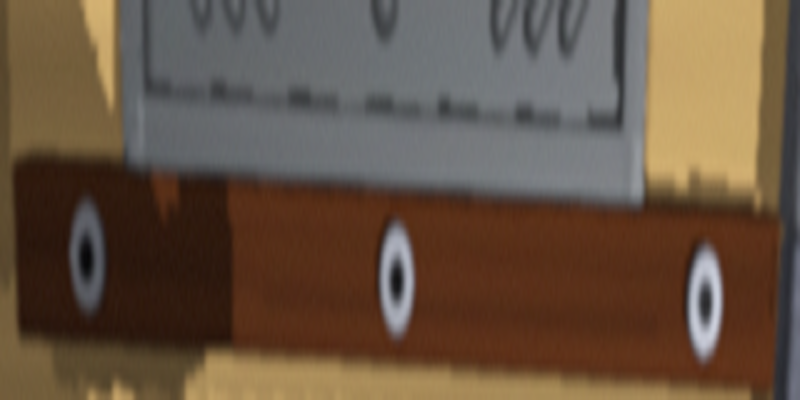

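The joint crop shows the tile edge running from (130,165) to (640,205). The fence edge beyond its ends runs from (20,157) to (770,214), which is the same line within a fraction of a pixel, so the tile is flush. Last, I'll re-press the right lever to make sure tightening the left did not slacken it.

```bash
python3 -m crank '[{"offset":[4.1,-2.65,0],"twist":0.03},{"offset":[4.1,-2.65,0],"twist":0},{"offset":[4.1,-2.65,0],"twist":0},{"offset":[4.1,-2.65,0],"twist":0},{"offset":[4.1,-2.65,0],"twist":0},{"offset":[4.1,-2.65,0],"twist":0},{"offset":[0,0,0],"twist":0}]'
```

```text
clock: 24.0
eef_pos: [474.0, -34.2, 240.9]
orientation: [[-1.0, -0.007, -0.006], [-0.007, 1.0, -0.0], [0.006, -0.0, -1.0]]
contact_force: [0.0, 1.2, 0.8]
opening: 0.0
```

```bash
python3 -m crank '[{"offset":[0,-0.4,4.5],"twist":0},{"offset":[0,0,4.5],"twist":0},{"offset":[0,0,4.5],"twist":0},{"offset":[0,0,3.5],"twist":0},{"offset":[0,0,2],"twist":0},{"offset":[0,0,1],"twist":0},{"offset":[0,0,0],"twist":0}]'; python3 -m crank '[{"offset":[-1.3,0,0],"twist":0},{"offset":[-1.3,0,0],"twist":0},{"offset":[-1,0,0],"twist":0},{"offset":[-0.5,0,0],"twist":0},{"offset":[0,0,0],"twist":0}]'
```

```text
clock: 24.7
eef_pos: [480.4, -36.6, 41.6]
orientation: [[-1.0, -0.01, -0.002], [-0.01, 1.0, 0.001], [0.002, 0.001, -1.0]]
contact_force: [0.2, 0.7, -0.1]
opening: 0.1
clock: 25.2
eef_pos: [524.1, -37.4, 43.0]
orientation: [[-1.0, -0.009, 0.002], [-0.009, 1.0, -0.0], [-0.002, -0.0, -1.0]]
contact_force: [0.1, -0.2, 0.1]
opening: -0.1
```

```bash
python3 -m crank '[{"offset":[-0.25,0,0],"twist":0},{"offset":[-0.1,0,0],"twist":0},{"offset":[0,0,0],"twist":0}]'; python3 -m crank '[{"offset":[-0.12,0,0],"twist":0},{"offset":[0,0,0],"twist":0}]'; python3 -m crank '[{"offset":[-0.12,0,0],"twist":0},{"offset":[0,0,0],"twist":0}]'
```

```text
clock: 25.5
eef_pos: [525.5, -37.2, 42.1]
orientation: [[-1.0, -0.009, -0.001], [-0.009, 1.0, 0.0], [0.001, 0.0, -1.0]]
contact_force: [0.5, -0.1, -0.7]
opening: -0.1
clock: 25.7
eef_pos: [527.0, -37.2, 42.3]
orientation: [[-1.0, -0.009, -0.0], [-0.009, 1.0, 0.0], [0.0, 0.0, -1.0]]
contact_force: [0.1, 0.4, 0.3]
opening: -0.0
clock: 25.9
eef_pos: [527.6, -37.1, 42.1]
orientation: [[-1.0, -0.009, -0.001], [-0.009, 1.0, 0.0], [0.001, 0.0, -1.0]]
contact_force: [-1.3, 0.8, 1.0]
opening: -0.1
```

```bash
python3 -m crank '[{"offset":[-0.15,0,0],"twist":0},{"offset":[0,0,0],"twist":0}]'; python3 -m crank '[{"offset":[-0.15,0,0],"twist":0},{"offset":[0,0,0],"twist":0}]'; python3 -m crank '[{"offset":[-0.15,0,0],"twist":0},{"offset":[0,0,0],"twist":0}]'
```

```text
clock: 26.1
eef_pos: [528.0, -37.1, 42.0]
orientation: [[-1.0, -0.009, -0.004], [-0.009, 1.0, 0.0], [0.004, 0.0, -1.0]]
contact_force: [-4.9, -0.7, 4.3]
opening: 0.0
clock: 26.3
eef_pos: [528.2, -37.1, 41.8]
orientation: [[-1.0, -0.01, -0.007], [-0.01, 1.0, 0.0], [0.007, 0.0, -1.0]]
contact_force: [-7.5, -0.9, 5.8]
opening: -0.2
clock: 26.5
eef_pos: [528.4, -37.1, 41.6]
orientation: [[-1.0, -0.01, -0.01], [-0.01, 1.0, 0.0], [0.01, 0.0, -1.0]]
contact_force: [-8.9, -1.4, 7.6]
opening: -0.1
```

```bash
python3 -m crank '[{"offset":[-0.15,0,0],"twist":0},{"offset":[0,0,0],"twist":0}]'; python3 -m crank '[{"offset":[-0.12,0,0],"twist":0},{"offset":[0,0,0],"twist":0}]'; python3 -m crank '[{"offset":[0.8,0,0],"twist":0},{"offset":[1.5,0,0],"twist":0},{"offset":[2,0,0],"twist":0},{"offset":[0,0,-4],"twist":0},{"offset":[0,0,-4],"twist":0},{"offset":[0,0,-4],"twist":0},{"offset":[4,-3,-2],"twist":0},{"offset":[4,-3,0],"twist":0}]'; python3 -m crank '[{"offset":[0,-4,0],"twist":0},{"offset":[0,-4,0],"twist":0},{"offset":[0,-4,0],"twist":0},{"offset":[0,-4,0],"twist":0},{"offset":[0,0,0],"twist":0}]'
python3 - <<'E'
from h import *
for n in ("top","scene"):
    d=vision.snapshot(n); cv2.imwrite(f"pics/{n}15.png",d["image"][:,:,::-1])
a=cv2.imread("pics/top15.png")[115:225,130:290]; cv2.imwrite("pics/top15c.png",cv2.resize(a,None,fx=5,fy=5,interpolation=2))
E
```

```text
clock: 26.7
eef_pos: [528.7, -37.0, 41.3]
orientation: [[-1.0, -0.01, -0.012], [-0.01, 1.0, 0.0], [0.012, 0.001, -1.0]]
contact_force: [-11.4, -1.7, 8.0]
opening: -0.1
clock: 26.9
eef_pos: [529.2, -37.0, 41.2]
orientation: [[-1.0, -0.01, -0.014], [-0.01, 1.0, 0.001], [0.014, 0.001, -1.0]]
contact_force: [-12.7, -1.9, 9.0]
opening: -0.2
clock: 27.7
eef_pos: [420.3, -97.5, 185.5]
orientation: [[-1.0, -0.013, 0.013], [-0.013, 1.0, -0.004], [-0.012, -0.004, -1.0]]
contact_force: [0.7, -0.6, -0.9]
opening: -0.1
clock: 28.2
eef_pos: [419.0, -261.3, 182.1]
orientation: [[-1.0, -0.005, 0.005], [-0.005, 1.0, -0.005], [-0.005, -0.005, -1.0]]
contact_force: [-0.4, 0.7, 0.3]
opening: -0.2
```

View pics/top15c.png

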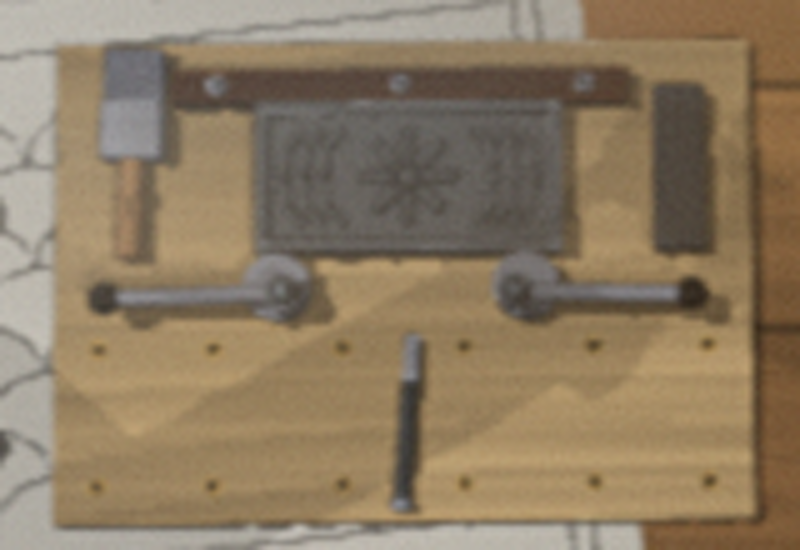

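View pics/scene15.png

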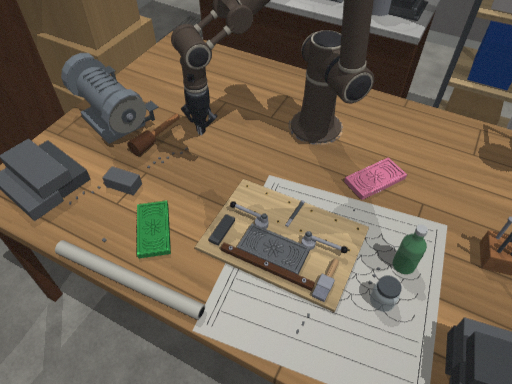

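Both cams bear on the tile, which meets the fence with no visible gap at crop row about 103. The chisel, brush, whetstone and everything else are where they were, and the robot is clear. Handing in.

```bash
python3 -c "
from workcell import manip
print(manip.job_done())"
```

```text
the job is handed in; nothing more can be done
None
```

The tile is clamped flush along the fence by both cam levers, and I handed the job in at about 28 s of the 67 s allowed. I swept the left lever out to about 1.5 rad, swept the right lever until it was tight, then tightened the left again. Finally I pressed the right once more.

- **Tightness:** at 12.7 N the left lever no longer moved. The right took 11.5 N, then 12.7 N on the re-press, where the fingertip still crept about 0.5 mm. I put that down to the arm flexing. I did not re-press the left after that.
- **Fit:** a close view, taken before that re-press, put the tile's edge on the fence's line to within a fraction of a pixel at both ends. The final top view shows no gap.
- **Surroundings:** the chisel, brush, whetstone and the other things look unmoved. I saw no contact with the tile, and the robot ended clear of everything.
- **Disagreement:** the pivots measured 153 mm apart against the 150 mm given. The cause is probably picking the hub centres in the low-resolution views, and it did not affect the pushes.

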